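# Tack a lintel in the bench press

## Task

Lay the loose white lintel bar across the glued tops of the two window jambs of the little ruin on the lever press, its ends and sides flush with theirs, and let go of it while the press lever is still up. Then take the lever's red handle and bring the lever down exactly three clicks of its ratchet, not on towards a fourth, so that the presser foot bears on the lintel. Finish while still holding the lever there at the third click, since its spring lifts it if you let go, and leave the jar, the pencil and the file handle where they are.

Things in the scene. Friction and masses are not known exactly. Their poses are not given: they have to be found in the camera images.
- lintel_center (a point): centre of the loose lintel: a white hard-coated foam bar with carved joint lines, 170 mm long (its x), 40 mm wide (its y), 28 mm high (its z); it lies flat on the bench and weighs about 45 g. Either end may go either way.
- seat (a point): fixed point midway between the ruin's two white foam jambs (yellow glue on top), level with their flat tops, 66 mm above the bench. x runs from jamb to jamb, y the way the lever comes down, z up. Jamb tops are 40 x 40 mm, centred 65 mm away along x and -x: outer faces 170 mm apart, 90 mm gap, open down to 36 mm above the bench. The press bed is 14 mm thick, from 70 mm on the +y side to 220 mm on the -y side.
- hinge (a point): fixed pivot of the press lever, 117 mm from the seat along the seat's -y and 97 mm above the bench; same axes as the seat. The lever turns about its x axis, in the y-z plane through the middle of the window. The press is fixed to the bench.
- grip (a point): centre of the red revolving handle at the end of the yellow lever: a cylinder 26 mm in diameter, 74 mm long along the seat's x, spinning freely on its own axis; 230 mm from the hinge in the lever's plane, 50 mm to the -x side of that plane. At joint value q the lever stands 1.90 - q rad above the seat's +y direction. Height above the bench 315 mm raised, 165 mm at the third click. Pinch it from above.
- lever: the press lever with its red handle, quadrant and presser foot; origin at the hinge, its y along the lever towards the handle end, its x along the hinge axis
- press_lever (a joint): lever angle, rad: 0 raised, growing downwards, stop at 1.75. A spring always lifts it (6 N at the handle raised, 9 N at the third click). From 1.23 a pawl climbs the first of five rounded brass teeth (pull up 3 N, no click yet). A click is the pawl dropping between two teeth, at 1.36, 1.48, 1.60 (third), 1.72; it does not lock. The pull is least as the pawl drops, then rises about 5 N just past.
- foot_pad: round presser foot, black rubber pad, 38 mm across, on a sprung spindle 110 mm along the lever from the hinge; well clear of the seat with the lever up. Meets a lintel on the jambs shortly after the second click (1.52) and bears on it with about 6 N at the third, dragging it 1 to 3 mm towards the hinge. Origin at its swivel ball, 10 mm above the pad's face.
- jar: bystander: small amber jar with a black lid, 54 mm diameter, 62 mm high, standing; origin at the centre of its underside
- pencil: bystander: yellow and black pencil, 170 mm long (its x), 8 mm thick, lying on the bench; origin under its middle
- file_handle: bystander: turned wooden file handle, 112 mm long (its x), 31 mm thick, lying on the bench; origin under its middle
Mind the look-alikes: they are no part of the job. There is more than one size of the part that bears lintel_center; the job needs the middle-sized.

How it is judged:
By the outcome, as a careful person would: the job done as asked, in the order asked, and still so for the second after the job is handed in, while the arm keeps its last pose, push and grip.
It also fails if it takes over 72 s, if anything falls off the work surface, if the arm or the gripper's body presses on something with over 40 N, if the wrist force passes 120 N, or if a joint passes its speed limit or range.

## Robot

A 6-joint arm with a two-finger parallel gripper is mounted at the origin on the work surface. World frame = base frame: x ahead of the robot, y to its left, z up, the work surface at z = 0. Lengths are in mm, angles in rad, forces in N, time in s.
With the tool pointing down it reaches from about 400 to 925 mm from the base axis. Payload 12.5 kg.
Tool frame: the origin (TCP) lies at the very end of the fingers, on their centre line; the grasp point (between the pads) lies 19 mm behind it; z points along the fingers, y is the line along which they close (so a half turn about z gives the same grasp; the last joint's range is limited). The gripper opens to 95 mm and grips with 3 to 60 N. Pads are 20 mm wide; open, the fingers measure 119 mm over their backs; the gripper's body (75 mm by 180 mm) begins 59 mm behind the grasp point.
Start: joints at [1.091, 0.491, 1.559, -0, 1.092, -0.106], TCP at [228.207, 581.866, 214.661] pointing down, gripper open.
Joint ranges: [-3.1, 3.1], [-0.84, 2.19], [0.05, 2.79], [-1.13, 4.28], [0.06, 2.93], [-2.69, 2.69]. Speed limits (rad/s): [2.22, 2.22, 2.79, 3.14, 3.14, 3.14].

## Interface

Orientations are given as [roll, pitch, yaw] about the fixed x, y, z axes, in that order (R = Rz(yaw) Ry(pitch) Rx(roll)).
In Python, from cell import * gives the robot as it stands.
- The arm moves only by the tool step_arm, never from a script. Its argument "plan" is a list of rows, each an object of numbers: "x", "y", "z": the shift along the tool's x, y, z in units of 25 mm (1.0 is 25 mm); "rx", "ry", "rz": the turn, a rotation vector about the tool's x, y, z in units of 0.1 rad (1.0 is 0.1 rad). In form: [{"x": .., "y": .., "z": .., "rx": .., "ry": .., "rz": ..}, ...]. A call has exactly 10 rows; each row shifts and turns the commanded pose from where the row before left it, along the tool's axes as they then stand; what a row does not reach is not made up. A row lasts 1/12 s, in which the tool goes at most 41.7 mm and 7.16 degrees, less where a joint would pass 70% of its speed; a pose out of reach is approached as far as the arm can. A call with a number of a shift or a turn outside -1 to 1 is refused whole. A call with a gripper value outside its range is refused whole. "jaw" is the closure, from -1 (fully open) to 1 (shut), so that 0 is half open, set as the call begins (left out, the last holds). The fingers move at their own pace and stop on an object; the grip force is fixed at half the most. Time passes only in rows, so rows that do not move let the fingers close, or fill a call up. It gives the time, the measured TCP pose, the force, the opening and the grip force at its end, in the units of the state.
- state(): the state, without advancing time (a new reading comes with each control period).
- read_camera(name): name is "side" or "top"; returns a dict with "image" (480x640x3 uint8, red, green, blue), "depth" (480x640 float32, mm along the optical axis (not along the pixel's ray), 0 where there is no reading), "vfov" (degrees; the focal length in pixels is half the picture's height over the tangent of half this angle, whatever the lens; pixels are square), "cx", "cy" (the principal point, pixels), "R" (3x3) and "t" (3): a world point X has camera coordinates R X + t. Camera axes: x right, y down, z forward; pixel columns grow to the right and rows downward; lengths in mm; the calibration is good to about 2 mm. A picture is of the moment at which its call begins.
- job_done(): hands the job in; it is judged then, once.
The state is a dict: "t": time; "joints": joint angles; "qvel": joint speeds; "tau": joint torques, N m; "eef_pos": TCP position; "tcp_rot": TCP orientation; "ft_force": force on the tool from outside, world axes, zero at the start; "moment": the same for the moment, N m; "opening": opening from 0.0 (shut) to 1.0 (fully open); "grip_force": force on a finger pad.
Only numpy, scipy, OpenCV 4.12 (cv2) and the standard library are available. Lean on these libraries where they do the work, as an engineer would, in place of code of your own. Each camera call takes 0.05 s, during which the arm holds its last target. There are 200 camera calls.

## Working session

There is one attempt and no reset: what is moved stays moved. The work goes in short steps, Python scripts to look and compute and a tool call to move; the robot and the scene stay as the last step left them, time stands still between calls to the robot, and variables do not carry over. Pictures are saved under pics/ and viewed, at most 10 in all, crops included, and the job is handed in when it is done.

Besides the shell and the picture viewer there is one more tool, called after "Request:" in YAML: its name, and indented under it one key for each argument. step_arm: Moves the arm, as the interface text tells. Shifts and turns lie within -1 to 1; 1 stands for 25 mm of shift or 0.1 rad of turn. Its arguments: {"type":"object","properties":{"plan":{"type":"array","items":{"type":"object","properties":{"x":{"type":"number"},"y":{"type":"number"},"z":{"type":"number"},"rx":{"type":"number"},"ry":{"type":"number"},"rz":{"type":"number"}}}},"jaw":{"type":"number"}},"required":["plan"]}

```bash
mkdir -p pics; ls
cat > h.py <<'E'
from cell import *
import numpy as np, cv2
def cam(n):
    c=read_camera(n); c['f']=240/np.tan(np.radians(c['vfov'])/2); return c
def pts(c):
    d=c['depth']; v,u=np.mgrid[0:480,0:640]
    P=np.stack([(u-c['cx'])*d/c['f'],(v-c['cy'])*d/c['f'],d],-1)
    return (P-c['t'])@np.array(c['R'])
def ray(c,u,v,z):
    R=np.array(c['R']); o=-R.T@np.array(c['t']); d=R.T@np.array([(u-c['cx'])/c['f'],(v-c['cy'])/c['f'],1])
    return o+d*(z-o[2])/d[2]
def proj(c,X):
    p=np.array(c['R'])@np.array(X)+c['t']; return p[:2]/p[2]*c['f']+[c['cx'],c['cy']]
def save(c,n): cv2.imwrite('pics/'+n,cv2.cvtColor(c['image'],cv2.COLOR_RGB2BGR))
E
python3 - <<'E'
from h import *
for n in('side','top'):
    c=cam(n); save(c,n+'0.png'); print(n,c['vfov'],c['cx'],c['cy'],-np.array(c['R']).T@c['t'],np.array(c['R'])[2])
    np.savez(n+'0.npz',**c)
s=state();print(s)
E
```

```text
pics
side 57.423069018651006 325.5708893891465 237.8554002120971 [ 120.46419038 -448.4263133   925.11360305] [ 0.40381843  0.52420811 -0.74975765]
top 57.95103042731847 321.0799663116552 241.35303038589214 [ 316.66796084   31.85701637 1055.74978252] [ 0.18907667 -0.00941158 -0.98191722]
{'t': 0.1, 'joints': array([ 1.09142845e+00,  4.91482961e-01,  1.55937918e+00, -1.18741643e-05,
        1.09172299e+00, -1.05624818e-01]), 'qvel': array([ 6.69348533e-05, -4.79065695e-05, -2.57539054e-03, -5.55376976e-04,
       -1.14005208e-03,  1.30902768e-04]), 'tau': array([ 2.31434868e-03, -6.13621259e+01, -2.58600247e+01,  6.93808612e-02,
        4.71403543e-02, -2.40672011e-05]), 'eef_pos': array([228.08449957, 581.66254653, 214.1335422 ]), 'tcp_rot': array([-3.14060460e+00, -9.41620975e-05,  2.76785503e+00]), 'ft_force': array([-0.50209367, -0.8533093 , -0.78787178]), 'moment': array([-0.05362158,  0.01039962, -0.00401212]), 'grip_force': 0.0, 'opening': 0.9989612147927226}
```

View pics/top0.png

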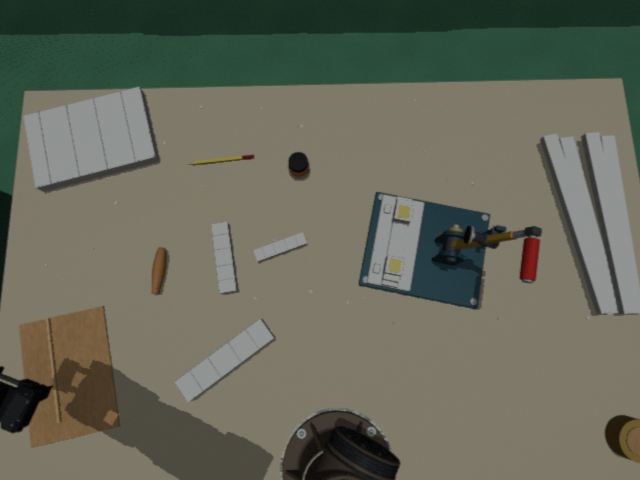

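View pics/side0.png

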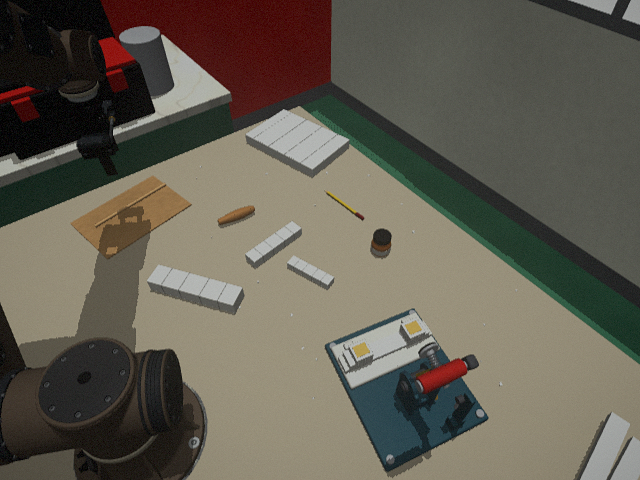

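The top view shows the three white bars: large at (225,360), middle at (223,258), small at (280,247). The glued jamb tops are at (404,212) and (395,266), and the red handle is at (530,258). In the side view the middle bar is at (273,243), the glue at (361,351) and (413,328), and the handle at (441,375).

Run:
```python
from h import *
W={'top':dict(bar=(223,258),g=[(404,212),(395,266)],h=(530,258)),'side':dict(bar=(273,243),g=[(413,328),(361,351)],h=(441,375))}
for n in W:
    c=dict(np.load(n+'0.npz')); P=pts(c); im=c['image']; hsv=cv2.cvtColor(im,cv2.COLOR_RGB2HSV)
    def comp(m,p):
        k,l,s,ce=cv2.connectedComponentsWithStats(m.astype(np.uint8)); 
        y,x=np.nonzero(m); i=np.argmin((x-p[0])**2+(y-p[1])**2); return l==l[y[i],x[i]]
    # bar: raised points by depth
    for nm,p in(('bar',W[n]['bar']),):
        m=comp((P[...,2]>20)&(P[...,2]<36)&(hsv[...,1]<60)&(hsv[...,2]>90),p)
        q=np.array([ray(c,u,v,28)[:2] for v,u in zip(*np.nonzero(m))]).astype(np.float32)
        print(n,nm,m.sum(),'zmed',np.median(P[m][:,2]),cv2.minAreaRect(q),q.mean(0))
    for p in W[n]['g']:
        m=comp((hsv[...,0]>18)&(hsv[...,0]<35)&(hsv[...,1]>90)&(hsv[...,2]>100),p)
        v,u=np.nonzero(m); q=np.array([ray(c,a,b,66)[:2] for b,a in zip(v,u)]).astype(np.float32); r=cv2.minAreaRect(q)
        print(n,'glue',m.sum(),u.mean(),v.mean(),'z',np.median(P[m][:,2]),r,q.mean(0))
    m=comp(((hsv[...,0]<6)|(hsv[...,0]>174))&(hsv[...,1]>150)&(hsv[...,2]>60),W[n]['h'])
    v,u=np.nonzero(m); X=P[m]; X=X[X[:,2]>200]; print(n,'handle',m.sum(),u.mean(),v.mean(),X.min(0),X.max(0),np.median(X,0))
    # jamb tops by depth
    for p in W[n]['g']:
        m=comp((abs(P[...,2]-66)<8)&(hsv[...,2]>90),p); X=P[m]; print(n,'jamb',m.sum(),np.median(X[:,2]),cv2.minAreaRect(X[:,:2].astype(np.float32)))
```

```text
top bar 1146 zmed 27.77310853544457 ((482.79791259765625, 257.25439453125), (170.05906677246094, 39.84052276611328), 8.068142890930176) [482.0844 256.9078]
top glue 112 403.67857142857144 211.32142857142858 z 65.95175253065001 ((574.8508911132812, -174.1794891357422), (23.176197052001953, 27.390165328979492), 77.23934173583984) [ 574.61163 -174.29152]
top glue 119 394.2857142857143 264.99159663865544 z 65.56592752902534 ((447.8041076660156, -144.74778747558594), (22.965070724487305, 27.026762008666992), 77.14198303222656) [ 447.68982 -144.78728]
top handle 571 529.922942206655 258.61471103327494 [ 316.66796084 -349.10200855  312.2416887 ] [ 455.98880443   31.85701637 1055.74978252] [ 418.15377016 -331.37409719  324.76040034]
top jamb 282 65.39792820055943 ((573.7816772460938, -174.7384490966797), (40.122467041015625, 40.40964126586914), 77.30364990234375)
top jamb 306 65.15396499338158 ((447.3564147949219, -145.9819793701172), (40.5816764831543, 39.96917724609375), 77.13272857666016)
side bar 755 zmed 29.163595072685695 ((485.2526550292969, 257.10638427734375), (172.5262908935547, 43
[... 201 characters left out ...]
30480957), 76.907958984375) [ 576.4715  -174.84998]
side glue 151 360.7417218543046 349.49006622516555 z 67.80612616658136 ((449.6036682128906, -145.39805603027344), (25.186635971069336, 29.7451171875), 76.32181549072266) [ 449.69427 -145.73653]
side handle 856 442.24766355140184 374.7383177570093 [ 120.46419038 -448.4263133   312.83647641] [ 455.2754636  -315.95876333  925.11360305] [ 417.49245675 -338.49938496  326.68851878]
side jamb 311 67.52144545106245 ((575.7070922851562, -174.89443969726562), (41.668277740478516, 41.30836486816406), 77.47149658203125)
side jamb 340 67.47045310188915 ((449.5196228027344, -145.78643798828125), (41.22743225097656, 41.203277587890625), 79.16862487792969)
```

```bash
cat >> h.py <<'E'
from scipy.spatial.transform import Rotation as Ro
A=-0.225; SX=np.array([np.cos(A),np.sin(A),0]); SY=np.array([-np.sin(A),np.cos(A),0]); SEAT=np.array([511.6,-160.3,66.]); HIN=SEAT-117*SY+[0,0,31]
def gripp(q): return HIN+230*(np.cos(1.9-q)*SY+np.sin(1.9-q)*np.array([0,0,1]))-50*SX
def go(X,yaw=None):
    s=state(); R=Ro.from_euler('xyz',s['tcp_rot']); p=s['eef_pos']
    print('at',p.round(1),s['tcp_rot'].round(4),'tool shift units',(R.inv().apply(np.array(X)-p)/25).round(3))
    if yaw is not None:
        print('turn units',((R.inv()*Ro.from_euler('xyz',[np.pi,0,yaw])).as_rotvec()/.1).round(3),'units after turn',(Ro.from_euler('xyz',[np.pi,0,yaw]).inv().apply(np.array(X)-p)/25).round(3))
E
python3 -c "
from h import *
go([483.7,257,100],np.pi+.137)
print(gripp(0),gripp(1.6),HIN)"
```

```text
at [228.1 581.7 214.1] [-3.1406e+00 -1.0000e-04  2.7679e+00] tool shift units [-14.261  -8.353   4.572]
turn units [-9.000e-03 -3.000e-03 -5.107e+00] units after turn [ -8.355 -14.261   4.565]
[ 420.16741967 -335.67796829  314.64902017] [485.77942948 -49.00662505 164.96964753] [ 485.49655563 -274.35091053   97.        ]
```

Request:
step_arm:
  plan:
    - {"x": -0.7,"y": -0.41}
    - {"x": -0.72,"y": -0.42}
    - {"x": -0.72,"y": -0.42}
    - {"x": -0.72,"y": -0.42}
    - {"x": -0.72,"y": -0.42}
    - {"x": -0.72,"y": -0.42}
    - {"x": -0.72,"y": -0.42}
    - {"x": -0.72,"y": -0.42}
    - {"x": -0.72,"y": -0.42}
    - {"x": -0.72,"y": -0.42}
  jaw: -1

```text
schema error: expected keys x, y, z, rx, ry, rz
```

Request:
step_arm:
  plan:
    - {"x": -0.71,"y": -0.42}
    - {"x": -0.71,"y": -0.42}
    - {"x": -0.71,"y": -0.42}
    - {"x": -0.71,"y": -0.42}
    - {"x": -0.71,"y": -0.42}
    - {"x": -0.71,"y": -0.42}
    - {"x": -0.71,"y": -0.42}
    - {"x": -0.71,"y": -0.42}
    - {"x": -0.71,"y": -0.42}
    - {"x": -0.69,"y": -0.42}

```text
schema error: expected keys x, y, z, rx, ry, rz
```

Request:
step_arm:
  plan:
    - {"rz": -0.51,"z": 0.3}
    - {"rz": -0.51,"z": 0.4}
    - {"rz": -0.51,"z": 0.4}
    - {"rz": -0.51,"z": 0.4}
    - {"rz": -0.51,"z": 0.4}
    - {"rz": -0.51,"z": 0.4}
    - {"rz": -0.51,"z": 0.4}
    - {"rz": -0.51,"z": 0.4}
    - {"rz": -0.51,"z": 0.4}
    - {"rz": -0.51,"z": 0.3}

```text
schema error: expected keys x, y, z, rx, ry, rz
```

```bash
python3 -c "
from h import *
go([483.7,257,6],np.pi+.137)
c=cam('top');save(c,'top1.png')"
```

```text
at [228.1 581.7 214.1] [-3.1406e+00 -1.0000e-04  2.7679e+00] tool shift units [-14.261  -8.349   8.332]
turn units [-9.000e-03 -3.000e-03 -5.107e+00] units after turn [ -8.355 -14.261   8.325]
```

All six keys are needed in each row.

Request:
step_arm:
  plan:
    - {"x": -0.71,"y": -0.42,"z": 0,"rx": 0,"ry": 0,"rz": 0}
    - {"x": -0.71,"y": -0.42,"z": 0,"rx": 0,"ry": 0,"rz": 0}
    - {"x": -0.71,"y": -0.42,"z": 0,"rx": 0,"ry": 0,"rz": 0}
    - {"x": -0.71,"y": -0.42,"z": 0,"rx": 0,"ry": 0,"rz": 0}
    - {"x": -0.71,"y": -0.42,"z": 0,"rx": 0,"ry": 0,"rz": 0}
    - {"x": -0.71,"y": -0.42,"z": 0,"rx": 0,"ry": 0,"rz": 0}
    - {"x": -0.71,"y": -0.42,"z": 0,"rx": 0,"ry": 0,"rz": 0}
    - {"x": -0.71,"y": -0.42,"z": 0,"rx": 0,"ry": 0,"rz": 0}
    - {"x": -0.71,"y": -0.42,"z": 0,"rx": 0,"ry": 0,"rz": 0}
    - {"x": -0.71,"y": -0.42,"z": 0,"rx": 0,"ry": 0,"rz": 0}
  jaw: -1

```text
t: 0.98
eef_pos: [355.6, 418.4, 214.5]
tcp_rot: [-3.141, -0.0, 2.768]
ft_force: [0.7, 0.4, 0.7]
opening: 1.002
grip_force: 0.0
```

Request:
step_arm:
  plan:
    - {"x": -0.71,"y": -0.42,"z": 0,"rx": 0,"ry": 0,"rz": 0}
    - {"x": -0.71,"y": -0.42,"z": 0,"rx": 0,"ry": 0,"rz": 0}
    - {"x": -0.71,"y": -0.42,"z": 0,"rx": 0,"ry": 0,"rz": 0}
    - {"x": -0.71,"y": -0.42,"z": 0,"rx": 0,"ry": 0,"rz": 0}
    - {"x": -0.71,"y": -0.42,"z": 0,"rx": 0,"ry": 0,"rz": 0}
    - {"x": -0.71,"y": -0.42,"z": 0,"rx": 0,"ry": 0,"rz": 0}
    - {"x": -0.71,"y": -0.42,"z": 0,"rx": 0,"ry": 0,"rz": 0}
    - {"x": -0.71,"y": -0.42,"z": 0,"rx": 0,"ry": 0,"rz": 0}
    - {"x": -0.71,"y": -0.42,"z": 0,"rx": 0,"ry": 0,"rz": 0}
    - {"x": -0.71,"y": -0.42,"z": 0,"rx": 0,"ry": 0,"rz": 0}

```text
t: 1.82
eef_pos: [482.5, 255.8, 214.5]
tcp_rot: [-3.141, -0.0, 2.768]
ft_force: [0.5, 1.3, 0.3]
opening: 1.0
grip_force: 0.0
```

Request:
step_arm:
  plan:
    - {"x": 0,"y": 0,"z": 0.4,"rx": 0,"ry": 0,"rz": -0.51}
    - {"x": 0,"y": 0,"z": 0.4,"rx": 0,"ry": 0,"rz": -0.51}
    - {"x": 0,"y": 0,"z": 0.4,"rx": 0,"ry": 0,"rz": -0.51}
    - {"x": 0,"y": 0,"z": 0.4,"rx": 0,"ry": 0,"rz": -0.51}
    - {"x": 0,"y": 0,"z": 0.4,"rx": 0,"ry": 0,"rz": -0.51}
    - {"x": 0,"y": 0,"z": 0.4,"rx": 0,"ry": 0,"rz": -0.51}
    - {"x": 0,"y": 0,"z": 0.4,"rx": 0,"ry": 0,"rz": -0.51}
    - {"x": 0,"y": 0,"z": 0.4,"rx": 0,"ry": 0,"rz": -0.51}
    - {"x": 0,"y": 0,"z": 0.4,"rx": 0,"ry": 0,"rz": -0.51}
    - {"x": 0,"y": 0,"z": 0.4,"rx": 0,"ry": 0,"rz": -0.51}

```text
t: 2.65
eef_pos: [481.9, 256.7, 114.0]
tcp_rot: [-3.142, -0.0, -3.003]
ft_force: [0.4, -0.4, 0.5]
opening: 1.006
grip_force: 0.0
```

```bash
python3 -c "
from h import *
go([483.7,257,6],np.pi+.137)
c=cam('top');save(c,'top1.png')"
```

```text
at [481.9 256.7 114. ] [-3.1416e+00 -2.0000e-04 -3.0028e+00] tool shift units [-7.300e-02  2.000e-03  4.322e+00]
turn units [-0.    -0.002  0.018] units after turn [-7.200e-02  2.000e-03  4.322e+00]
```

Request:
step_arm:
  plan:
    - {"x": -0.07,"y": 0,"z": 0.5,"rx": 0,"ry": 0,"rz": 0}
    - {"x": 0,"y": 0,"z": 0.5,"rx": 0,"ry": 0,"rz": 0}
    - {"x": 0,"y": 0,"z": 0.5,"rx": 0,"ry": 0,"rz": 0}
    - {"x": 0,"y": 0,"z": 0.5,"rx": 0,"ry": 0,"rz": 0}
    - {"x": 0,"y": 0,"z": 0.5,"rx": 0,"ry": 0,"rz": 0}
    - {"x": 0,"y": 0,"z": 0.5,"rx": 0,"ry": 0,"rz": 0}
    - {"x": 0,"y": 0,"z": 0.5,"rx": 0,"ry": 0,"rz": 0}
    - {"x": 0,"y": 0,"z": 0.4,"rx": 0,"ry": 0,"rz": 0}
    - {"x": 0,"y": 0,"z": 0.3,"rx": 0,"ry": 0,"rz": 0}
    - {"x": 0,"y": 0,"z": 0.1,"rx": 0,"ry": 0,"rz": 0}

```text
t: 3.53
eef_pos: [483.5, 256.9, 6.2]
tcp_rot: [-3.141, -0.001, -3.006]
ft_force: [0.0, -0.0, -0.5]
opening: 0.999
grip_force: 0.0
```

Request:
step_arm:
  plan:
    - {"x": 0,"y": 0,"z": 0,"rx": 0,"ry": 0,"rz": 0}
    - {"x": 0,"y": 0,"z": 0,"rx": 0,"ry": 0,"rz": 0}
    - {"x": 0,"y": 0,"z": 0,"rx": 0,"ry": 0,"rz": 0}
    - {"x": 0,"y": 0,"z": 0,"rx": 0,"ry": 0,"rz": 0}
    - {"x": 0,"y": 0,"z": 0,"rx": 0,"ry": 0,"rz": 0}
    - {"x": 0,"y": 0,"z": 0,"rx": 0,"ry": 0,"rz": 0}
    - {"x": 0,"y": 0,"z": 0,"rx": 0,"ry": 0,"rz": 0}
    - {"x": 0,"y": 0,"z": 0,"rx": 0,"ry": 0,"rz": 0}
    - {"x": 0,"y": 0,"z": 0,"rx": 0,"ry": 0,"rz": 0}
    - {"x": 0,"y": 0,"z": 0,"rx": 0,"ry": 0,"rz": 0}
  jaw: 1

```text
t: 4.37
eef_pos: [483.8, 257.0, 7.2]
tcp_rot: [3.141, 0.0, -3.005]
ft_force: [0.2, -0.1, 1.3]
opening: 0.42
grip_force: 30.0
```

Request:
step_arm:
  plan:
    - {"x": 0,"y": 0,"z": -0.4,"rx": 0,"ry": 0,"rz": 0}
    - {"x": 0,"y": 0,"z": -0.6,"rx": 0,"ry": 0,"rz": 0}
    - {"x": 0,"y": 0,"z": -0.6,"rx": 0,"ry": 0,"rz": 0}
    - {"x": 0,"y": 0,"z": -0.6,"rx": 0,"ry": 0,"rz": 0}
    - {"x": 0,"y": 0,"z": -0.6,"rx": 0,"ry": 0,"rz": 0}
    - {"x": 0,"y": 0,"z": -0.6,"rx": 0,"ry": 0,"rz": 0}
    - {"x": 0,"y": 0,"z": -0.6,"rx": 0,"ry": 0,"rz": 0}
    - {"x": 0,"y": 0,"z": -0.6,"rx": 0,"ry": 0,"rz": 0}
    - {"x": 0,"y": 0,"z": -0.6,"rx": 0,"ry": 0,"rz": 0}
    - {"x": 0,"y": 0,"z": -0.4,"rx": 0,"ry": 0,"rz": 0}

```text
t: 5.2
eef_pos: [483.9, 257.1, 149.2]
tcp_rot: [3.141, 0.002, -3.005]
ft_force: [-0.2, 0.1, -0.2]
opening: 0.42
grip_force: 30.0
```

```bash
python3 -c "
from h import *
go([511.6,-159.5,120],np.pi+A)
print(state()['grip_force'],state()['opening'])
c=cam('top');save(c,'top2.png')
d=cam('side'); 
P=pts(c); print(P[::1][(P[...,2]>110)&(P[...,2]<180)].shape)"
```

```text
at [483.9 257.1 149.2] [ 3.1412e+00  1.6000e-03 -3.0053e+00] tool shift units [  1.167 -16.659   1.157]
turn units [0.007 0.015 3.612] units after turn [ -4.798 -15.995   1.167]
29.998324513435364 0.42017716669208055
(1270, 3)
```

View pics/top2.png

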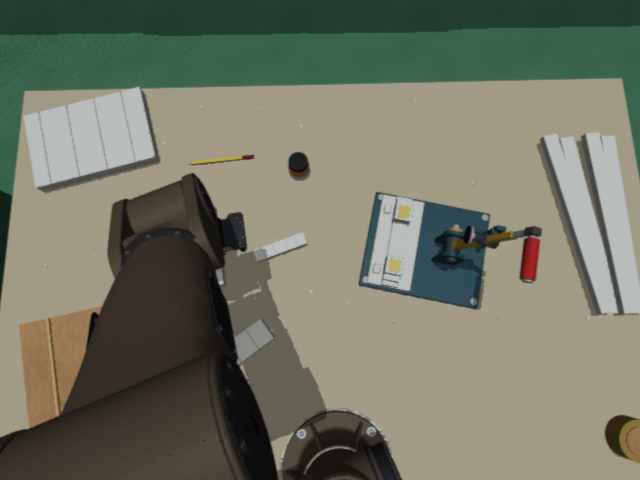

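The top view shows the bar lifted under the wrist at about (222,265), with the jambs at (404,212) and (395,266) clear and the lever untouched.

Request:
step_arm:
  plan:
    - {"x": 0.06,"y": -0.83,"z": 0,"rx": 0,"ry": 0,"rz": 0}
    - {"x": 0.06,"y": -0.83,"z": 0,"rx": 0,"ry": 0,"rz": 0}
    - {"x": 0.06,"y": -0.83,"z": 0,"rx": 0,"ry": 0,"rz": 0}
    - {"x": 0.06,"y": -0.83,"z": 0,"rx": 0,"ry": 0,"rz": 0}
    - {"x": 0.06,"y": -0.83,"z": 0,"rx": 0,"ry": 0,"rz": 0}
    - {"x": 0.06,"y": -0.83,"z": 0,"rx": 0,"ry": 0,"rz": 0}
    - {"x": 0.06,"y": -0.83,"z": 0,"rx": 0,"ry": 0,"rz": 0}
    - {"x": 0.06,"y": -0.83,"z": 0,"rx": 0,"ry": 0,"rz": 0}
    - {"x": 0.06,"y": -0.83,"z": 0,"rx": 0,"ry": 0,"rz": 0}
    - {"x": 0.06,"y": -0.83,"z": 0,"rx": 0,"ry": 0,"rz": 0}

```text
t: 6.13
eef_pos: [496.6, 48.4, 146.4]
tcp_rot: [3.141, -0.001, -3.005]
ft_force: [0.1, -0.5, -0.1]
opening: 0.42
grip_force: 30.0
```

Request:
step_arm:
  plan:
    - {"x": 0.06,"y": -0.83,"z": 0,"rx": 0,"ry": 0,"rz": 0}
    - {"x": 0.06,"y": -0.83,"z": 0,"rx": 0,"ry": 0,"rz": 0}
    - {"x": 0.06,"y": -0.83,"z": 0,"rx": 0,"ry": 0,"rz": 0}
    - {"x": 0.06,"y": -0.83,"z": 0,"rx": 0,"ry": 0,"rz": 0}
    - {"x": 0.06,"y": -0.83,"z": 0,"rx": 0,"ry": 0,"rz": 0}
    - {"x": 0.06,"y": -0.83,"z": 0,"rx": 0,"ry": 0,"rz": 0}
    - {"x": 0.06,"y": -0.83,"z": 0,"rx": 0,"ry": 0,"rz": 0}
    - {"x": 0.06,"y": -0.83,"z": 0,"rx": 0,"ry": 0,"rz": 0}
    - {"x": 0.06,"y": -0.83,"z": 0,"rx": 0,"ry": 0,"rz": 0}
    - {"x": 0.06,"y": -0.83,"z": 0,"rx": 0,"ry": 0,"rz": 0}

```text
t: 6.97
eef_pos: [510.0, -159.2, 146.3]
tcp_rot: [3.141, -0.001, -3.005]
ft_force: [1.1, 0.1, -0.3]
opening: 0.419
grip_force: 30.0
```

Request:
step_arm:
  plan:
    - {"x": 0,"y": 0,"z": 0.12,"rx": 0,"ry": 0,"rz": 0.36}
    - {"x": 0,"y": 0,"z": 0.12,"rx": 0,"ry": 0,"rz": 0.36}
    - {"x": 0,"y": 0,"z": 0.12,"rx": 0,"ry": 0,"rz": 0.36}
    - {"x": 0,"y": 0,"z": 0.12,"rx": 0,"ry": 0,"rz": 0.36}
    - {"x": 0,"y": 0,"z": 0.12,"rx": 0,"ry": 0,"rz": 0.36}
    - {"x": 0,"y": 0,"z": 0.12,"rx": 0,"ry": 0,"rz": 0.36}
    - {"x": 0,"y": 0,"z": 0.12,"rx": 0,"ry": 0,"rz": 0.36}
    - {"x": 0,"y": 0,"z": 0.12,"rx": 0,"ry": 0,"rz": 0.36}
    - {"x": 0,"y": 0,"z": 0.12,"rx": 0,"ry": 0,"rz": 0.36}
    - {"x": 0,"y": 0,"z": 0.12,"rx": 0,"ry": 0,"rz": 0.36}

```text
t: 7.8
eef_pos: [510.0, -158.1, 116.2]
tcp_rot: [3.141, -0.001, 2.916]
ft_force: [-0.8, -0.3, -0.1]
opening: 0.419
grip_force: 30.0
```

```bash
python3 -c "
from h import *
go([511.8,-159.4,73.5],np.pi+A)
c=cam('side');np.savez('side3.npz',**c);t=cam('top');np.savez('top3.npz',**t)
im=[cv2.resize(x['image'][y:y+200,x0:x0+260],(520,400)) for x,y,x0 in((c,220,270),(t,160,300))]
cv2.imwrite('pics/a.png',cv2.cvtColor(cv2.resize(np.hstack(im),(800,308)),4))"
```

```text
at [ 510.  -158.1  116.2] [ 3.1412e+00 -1.3000e-03  2.9159e+00] tool shift units [-0.086 -0.036  1.707]
turn units [ 0.004 -0.013 -0.007] units after turn [-0.084 -0.035  1.707]
```

View pics/a.png

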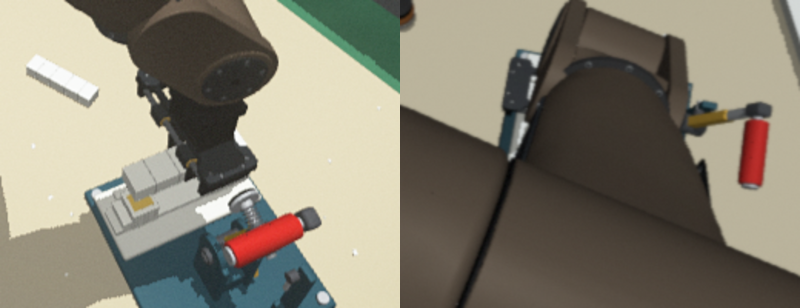

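The side crop shows the lintel held level above the jambs, with its near end at about (150,170) in the crop. The wrist is clear of the foot and the lever. Lowering.

Request:
step_arm:
  plan:
    - {"x": -0.08,"y": -0.035,"z": 0.2,"rx": 0,"ry": 0,"rz": 0}
    - {"x": 0,"y": 0,"z": 0.25,"rx": 0,"ry": 0,"rz": 0}
    - {"x": 0,"y": 0,"z": 0.25,"rx": 0,"ry": 0,"rz": 0}
    - {"x": 0,"y": 0,"z": 0.25,"rx": 0,"ry": 0,"rz": 0}
    - {"x": 0,"y": 0,"z": 0.25,"rx": 0,"ry": 0,"rz": 0}
    - {"x": 0,"y": 0,"z": 0.2,"rx": 0,"ry": 0,"rz": 0}
    - {"x": 0,"y": 0,"z": 0.15,"rx": 0,"ry": 0,"rz": 0}
    - {"x": 0,"y": 0,"z": 0.05,"rx": 0,"ry": 0,"rz": 0}
    - {"x": 0,"y": 0,"z": 0,"rx": 0,"ry": 0,"rz": 0}
    - {"x": 0,"y": 0,"z": 0,"rx": 0,"ry": 0,"rz": 0}

```text
t: 8.73
eef_pos: [512.2, -159.6, 77.2]
tcp_rot: [3.142, 0.0, 2.918]
ft_force: [0.6, 0.6, -0.5]
opening: 0.417
grip_force: 30.0
```

```bash
python3 -c "
from h import *
go([511.8,-159.4,73.2],np.pi+A); print(state()['ft_force'])
c=cam('side');np.savez('side4.npz',**c)
im=c['image'][270:410,310:480]
cv2.imwrite('pics/b.png',cv2.cvtColor(cv2.resize(im,(680,560),interpolation=2),4))"
```

```text
at [ 512.2 -159.6   77.2] [3.1415e+00 1.0000e-04 2.9178e+00] tool shift units [0.017 0.003 0.16 ]
turn units [0.001 0.001 0.012] units after turn [0.017 0.003 0.16 ]
[ 0.59814253  0.63040358 -0.50364316]
```

View pics/b.png

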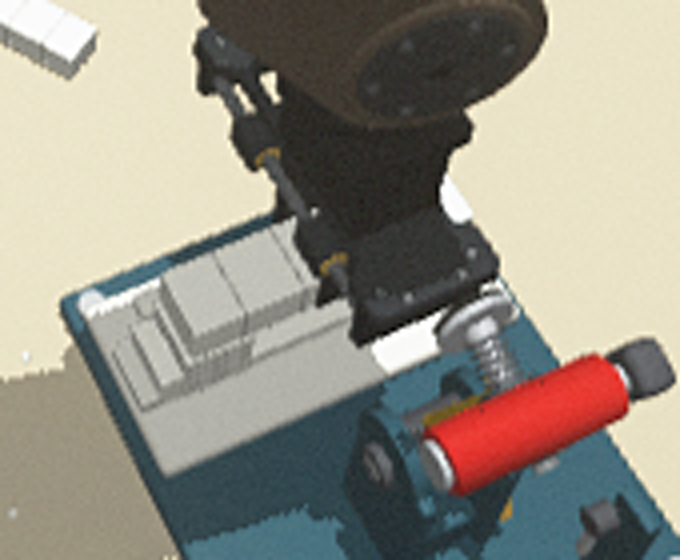

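The crop shows the lintel just above the near jamb, aligned with it, with its end corner at about (165,280). The foot is clear of the gripper.

Request:
step_arm:
  plan:
    - {"x": 0,"y": 0,"z": 0.04,"rx": 0,"ry": 0,"rz": 0}
    - {"x": 0,"y": 0,"z": 0.04,"rx": 0,"ry": 0,"rz": 0}
    - {"x": 0,"y": 0,"z": 0.04,"rx": 0,"ry": 0,"rz": 0}
    - {"x": 0,"y": 0,"z": 0.04,"rx": 0,"ry": 0,"rz": 0}
    - {"x": 0,"y": 0,"z": 0.02,"rx": 0,"ry": 0,"rz": 0}
    - {"x": 0,"y": 0,"z": 0,"rx": 0,"ry": 0,"rz": 0}
    - {"x": 0,"y": 0,"z": 0,"rx": 0,"ry": 0,"rz": 0}
    - {"x": 0,"y": 0,"z": 0,"rx": 0,"ry": 0,"rz": 0}
    - {"x": 0,"y": 0,"z": 0,"rx": 0,"ry": 0,"rz": 0}
    - {"x": 0,"y": 0,"z": 0,"rx": 0,"ry": 0,"rz": 0}

```text
t: 9.62
eef_pos: [512.2, -159.6, 73.2]
tcp_rot: [-3.142, 0.001, 2.918]
ft_force: [-2.7, 0.4, 7.5]
opening: 0.419
grip_force: 30.0
```

Request:
step_arm:
  plan:
    - {"x": 0,"y": 0,"z": 0,"rx": 0,"ry": 0,"rz": 0}
    - {"x": 0,"y": 0,"z": 0,"rx": 0,"ry": 0,"rz": 0}
    - {"x": 0,"y": 0,"z": 0,"rx": 0,"ry": 0,"rz": 0}
    - {"x": 0,"y": 0,"z": 0,"rx": 0,"ry": 0,"rz": 0}
    - {"x": 0,"y": 0,"z": 0,"rx": 0,"ry": 0,"rz": 0}
    - {"x": 0,"y": 0,"z": 0,"rx": 0,"ry": 0,"rz": 0}
    - {"x": 0,"y": 0,"z": 0,"rx": 0,"ry": 0,"rz": 0}
    - {"x": 0,"y": 0,"z": 0,"rx": 0,"ry": 0,"rz": 0}
    - {"x": 0,"y": 0,"z": 0,"rx": 0,"ry": 0,"rz": 0}
    - {"x": 0,"y": 0,"z": 0,"rx": 0,"ry": 0,"rz": 0}
  jaw: -0.3

```text
t: 10.45
eef_pos: [512.1, -159.6, 72.6]
tcp_rot: [3.142, -0.0, 2.918]
ft_force: [0.2, -0.3, 0.4]
opening: 0.648
grip_force: 0.0
```

Request:
step_arm:
  plan:
    - {"x": 0,"y": 0,"z": -0.2,"rx": 0,"ry": 0,"rz": 0}
    - {"x": 0,"y": 0,"z": -0.4,"rx": 0,"ry": 0,"rz": 0}
    - {"x": 0,"y": 0,"z": -0.5,"rx": 0,"ry": 0,"rz": 0}
    - {"x": 0,"y": 0.4,"z": -0.9,"rx": 0,"ry": 0,"rz": 0}
    - {"x": 0,"y": 0.8,"z": -0.9,"rx": 0,"ry": 0,"rz": 0}
    - {"x": 0,"y": 0.8,"z": -0.9,"rx": 0,"ry": 0,"rz": 0}
    - {"x": 0,"y": 0.8,"z": -0.9,"rx": 0,"ry": 0,"rz": 0}
    - {"x": 0,"y": 0.8,"z": -0.9,"rx": 0,"ry": 0,"rz": 0}
    - {"x": 0,"y": 0.8,"z": -0.9,"rx": 0,"ry": 0,"rz": 0}
    - {"x": 0,"y": 0.8,"z": -0.9,"rx": 0,"ry": 0,"rz": 0}

```text
t: 11.28
eef_pos: [540.7, -31.7, 259.9]
tcp_rot: [3.141, 0.001, 2.918]
ft_force: [0.0, 0.4, 0.5]
opening: 0.651
grip_force: 0.0
```

```bash
python3 -c "
from h import *
print(state()['eef_pos'],state()['ft_force'])
for n in('side','top'):
    c=cam(n);np.savez(n+'5.npz',**c);save(c,n+'5.png');P=pts(c);hsv=cv2.cvtColor(c['image'],cv2.COLOR_RGB2HSV)
    L=P-SEAT; lx=L@SX; ly=L@SY
    m=(abs(L[...,2]-28)<10)&(abs(lx)<105)&(abs(ly)<40)&(hsv[...,1]<60)
    q=np.array([ray(c,u,v,94) for v,u in zip(*np.nonzero(m))]); q=(q-SEAT); q=np.c_[q@SX,q@SY].astype(np.float32)
    print(n,m.sum(),np.median(P[m][:,2]),cv2.minAreaRect(q),q.mean(0),np.percentile(q,[1,99],axis=0))
"
```

```text
[540.74642556 -31.71994267 259.93050084] [0.04183976 0.3835149  0.47885258]
side 1508 95.13362354503684 ((1.4021530151367188, -1.8369731903076172), (45.79636001586914, 172.95358276367188), 89.97712707519531) [-1.0293936 -1.6673712] [[-83.18561325 -23.22424681]
 [ 85.87297569  20.36720736]]
top 2 92.02619826854793 ((-5.125311374664307, -18.98894500732422), (5.226628303527832, 0.0), 163.5387725830078) [ -5.1253114 -18.988945 ] [[ -7.58138628 -19.71465879]
 [ -2.66923623 -18.26322931]]
```

View pics/side5.png

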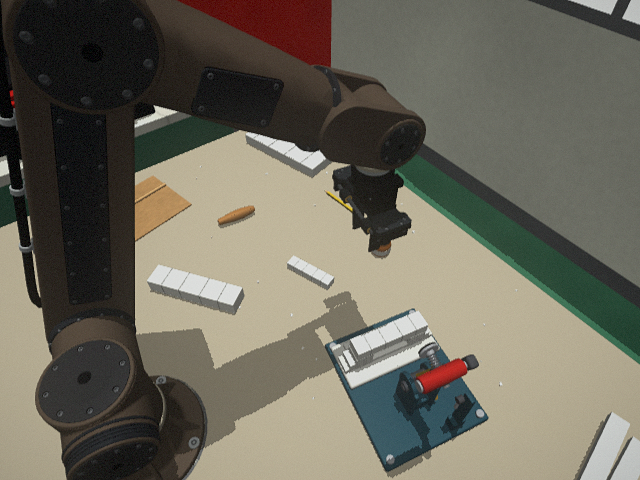

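The side view shows the lintel level on the jambs: the press is at about (390,345), and the lintel's ends and edge match the jamb measurement within about 0.5 mm. The lever is still up, so the handle at (443,375) is next.

Request:
step_arm:
  plan:
    - {"x": 0,"y": 0,"z": -0.9,"rx": 0,"ry": 0,"rz": 0}
    - {"x": 0,"y": 0,"z": -1,"rx": 0,"ry": 0,"rz": 0}
    - {"x": 0,"y": 0,"z": -1,"rx": 0,"ry": 0,"rz": 0}
    - {"x": 0,"y": 0,"z": -1,"rx": 0,"ry": 0,"rz": 0}
    - {"x": 0,"y": 0,"z": -0.9,"rx": 0,"ry": 0,"rz": 0}
    - {"x": 0.13,"y": -0.86,"z": 0,"rx": 0,"ry": 0,"rz": 0}
    - {"x": 0.13,"y": -0.86,"z": 0,"rx": 0,"ry": 0,"rz": 0}
    - {"x": 0.13,"y": -0.86,"z": 0,"rx": 0,"ry": 0,"rz": 0}
    - {"x": 0.13,"y": -0.86,"z": 0,"rx": 0,"ry": 0,"rz": 0}
    - {"x": 0.13,"y": -0.86,"z": 0,"rx": 0,"ry": 0,"rz": 0}

```text
t: 12.22
eef_pos: [500.2, -135.2, 377.5]
tcp_rot: [3.142, -0.0, 2.918]
ft_force: [-0.2, -0.1, 0.7]
opening: 0.651
grip_force: 0.0
```

Request:
step_arm:
  plan:
    - {"x": 0.13,"y": -0.86,"z": 0,"rx": 0,"ry": 0,"rz": 0}
    - {"x": 0.13,"y": -0.86,"z": 0,"rx": 0,"ry": 0,"rz": 0}
    - {"x": 0.13,"y": -0.86,"z": 0,"rx": 0,"ry": 0,"rz": 0}
    - {"x": 0.13,"y": -0.86,"z": 0,"rx": 0,"ry": 0,"rz": 0}
    - {"x": 0.13,"y": -0.86,"z": 0,"rx": 0,"ry": 0,"rz": 0}
    - {"x": 0.13,"y": -0.86,"z": 0,"rx": 0,"ry": 0,"rz": 0}
    - {"x": 0.13,"y": -0.86,"z": 0,"rx": 0,"ry": 0,"rz": 0}
    - {"x": 0.13,"y": -0.86,"z": 0,"rx": 0,"ry": 0,"rz": 0}
    - {"x": 0.13,"y": -0.86,"z": 0,"rx": 0,"ry": 0,"rz": 0}
    - {"x": 0.13,"y": -0.86,"z": 0,"rx": 0,"ry": 0,"rz": 0}

```text
t: 13.05
eef_pos: [420.7, -337.6, 377.5]
tcp_rot: [3.141, -0.0, 2.917]
ft_force: [0.4, 0.7, 0.4]
opening: 0.652
grip_force: 0.0
```

```bash
python3 -c "
from h import *
go(gripp(0)-[0,0,19],np.pi+A)
out=[]
for n in('side','top'):
    c=cam(n);np.savez(n+'6.npz',**c);P=pts(c);hsv=cv2.cvtColor(c['image'],cv2.COLOR_RGB2HSV)
    m=((hsv[...,0]<6)|(hsv[...,0]>174))&(hsv[...,1]>150)&(P[...,2]>300)&(P[...,2]<345)
    L=P[m]-gripp(0); print(n,'handle',m.sum(),np.percentile(np.c_[L@SX,L@SY,L[:,2]],[2,50,98],axis=0).round(1))
    L=P-SEAT; lx=L@SX; ly=L@SY
    m=(abs(L[...,2]-28)<4)&(abs(lx)<105)&(abs(ly)<40)&(hsv[...,1]<60)
    q=np.array([ray(c,u,v,94) for v,u in zip(*np.nonzero(m))]).reshape(-1,3); q=(q-SEAT); q=np.c_[q@SX,q@SY].astype(np.float32)
    print(n,m.sum(),np.median(P[m][:,2]),cv2.minAreaRect(q))
    out.append(c['image'][200:400,320:580] if n=='side' else c['image'][150:350,330:590])
cv2.imwrite('pics/c.png',cv2.cvtColor(cv2.resize(np.hstack(out),(800,308)),4))
"
```

```text
at [ 420.7 -337.6  377.5] [ 3.1414e+00 -4.0000e-04  2.9174e+00] tool shift units [0.035 0.068 3.274]
turn units [ 0.002 -0.004  0.008] units after turn [0.036 0.069 3.274]
side handle 818 [[-35.8 -12.4   1.5]
 [ -3.3  -3.8  12.1]
 [ 32.4   8.9  15.1]]
side 1361 95.24553744397657 ((2.1642074584960938, -0.7254676818847656), (171.50076293945312, 43.08815002441406), 0.19035132229328156)
top handle 330 [[-36.6  -6.7  -0.4]
 [-17.9   4.9  10.2]
 [  2.5  12.6  13.6]]
top 1263 93.38696343804189 ((0.16628265380859375, 0.10088920593261719), (170.2224578857422, 40.48820877075195), 0.4255247712135315)
```

View pics/c.png

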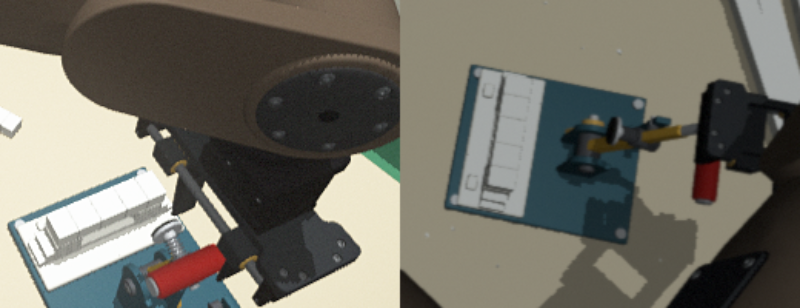

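The crop shows the lintel along both jambs, in the top half at about (508,135), and the gripper over the red handle at (707,180). The lintel reads within about 1 mm along x and 0.4 mm along y of the jambs. Descending on the handle.

Request:
step_arm:
  plan:
    - {"x": 0.1,"y": 0.07,"z": 0.2,"rx": 0,"ry": 0,"rz": 0}
    - {"x": 0.1,"y": 0,"z": 0.4,"rx": 0,"ry": 0,"rz": 0}
    - {"x": 0.1,"y": 0,"z": 0.4,"rx": 0,"ry": 0,"rz": 0}
    - {"x": 0,"y": 0,"z": 0.4,"rx": 0,"ry": 0,"rz": 0}
    - {"x": 0,"y": 0,"z": 0.4,"rx": 0,"ry": 0,"rz": 0}
    - {"x": 0,"y": 0,"z": 0.4,"rx": 0,"ry": 0,"rz": 0}
    - {"x": 0,"y": 0,"z": 0.4,"rx": 0,"ry": 0,"rz": 0}
    - {"x": 0,"y": 0,"z": 0.4,"rx": 0,"ry": 0,"rz": 0}
    - {"x": 0,"y": 0,"z": 0.27,"rx": 0,"ry": 0,"rz": 0}
    - {"x": 0,"y": 0,"z": 0,"rx": 0,"ry": 0,"rz": 0}

```text
t: 13.98
eef_pos: [414.7, -332.7, 294.2]
tcp_rot: [3.14, -0.002, 2.918]
ft_force: [0.1, 0.6, 0.6]
opening: 0.652
grip_force: 0.0
```

Request:
step_arm:
  plan:
    - {"x": 0,"y": 0,"z": 0,"rx": 0,"ry": 0,"rz": 0}
    - {"x": 0,"y": 0,"z": 0,"rx": 0,"ry": 0,"rz": 0}
    - {"x": 0,"y": 0,"z": 0,"rx": 0,"ry": 0,"rz": 0}
    - {"x": 0,"y": 0,"z": 0,"rx": 0,"ry": 0,"rz": 0}
    - {"x": 0,"y": 0,"z": 0,"rx": 0,"ry": 0,"rz": 0}
    - {"x": 0,"y": 0,"z": 0,"rx": 0,"ry": 0,"rz": 0}
    - {"x": 0,"y": 0,"z": 0,"rx": 0,"ry": 0,"rz": 0}
    - {"x": 0,"y": 0,"z": 0,"rx": 0,"ry": 0,"rz": 0}
    - {"x": 0,"y": 0,"z": 0,"rx": 0,"ry": 0,"rz": 0}
    - {"x": 0,"y": 0,"z": 0,"rx": 0,"ry": 0,"rz": 0}
  jaw: 1

```text
t: 14.82
eef_pos: [414.9, -333.5, 296.0]
tcp_rot: [-3.141, 0.0, 2.918]
ft_force: [-1.2, -4.7, 1.1]
opening: 0.265
grip_force: 30.0
```

```bash
cat >> h.py <<'E'
def lev():
    s=state(); R=Ro.from_euler('xyz',s['tcp_rot']); g=s['eef_pos']-19*R.as_matrix()[:,2]; d=g-HIN
    y,z=d@SY,d[2]; return 1.9-np.arctan2(z,y),np.hypot(y,z),d@SX,s
E
python3 -c "
from h import *
q,r,x,s=lev(); print(q,r,x,s['ft_force'],s['tcp_rot'])
# rows for arc
qs=np.linspace(q,1.30,31); P=np.array([ [230*np.cos(1.9-a),230*np.sin(1.9-a)] for a in qs]); print((np.diff(P,axis=0)/25).round(2).tolist())
"
```

```text
0.004526357251447122 229.98081872178471 -55.658013035460804 [-1.19305631 -4.74427591  1.09415043] [-3.14088245e+00  2.48442505e-04  2.91766557e+00]
[[0.38, 0.12], [0.38, 0.1], [0.39, 0.09], [0.39, 0.07], [0.39, 0.05], [0.4, 0.03], [0.4, 0.02], [0.4, 0.0], [0.4, -0.02], [0.4, -0.03], [0.39, -0.05], [0.39, -0.07], [0.39, -0.08], [0.38, -0.1], [0.38, -0.12], [0.37, -0.13], [0.37, -0.15], [0.36, -0.17], [0.35, -0.18], [0.35, -0.2], [0.34, -0.21], [0.33, -0.23], [0.32, -0.24], [0.31, -0.25], [0.3, -0.27], [0.28, -0.28], [0.27, -0.29], [0.26, -0.3], [0.25, -0.31], [0.23, -0.32]]
```

Request:
step_arm:
  plan:
    - {"x": 0,"y": 0.38,"z": -0.12,"rx": 0,"ry": 0,"rz": 0}
    - {"x": 0,"y": 0.38,"z": -0.1,"rx": 0,"ry": 0,"rz": 0}
    - {"x": 0,"y": 0.39,"z": -0.09,"rx": 0,"ry": 0,"rz": 0}
    - {"x": 0,"y": 0.39,"z": -0.07,"rx": 0,"ry": 0,"rz": 0}
    - {"x": 0,"y": 0.39,"z": -0.05,"rx": 0,"ry": 0,"rz": 0}
    - {"x": 0,"y": 0.4,"z": -0.03,"rx": 0,"ry": 0,"rz": 0}
    - {"x": 0,"y": 0.4,"z": -0.02,"rx": 0,"ry": 0,"rz": 0}
    - {"x": 0,"y": 0.4,"z": 0,"rx": 0,"ry": 0,"rz": 0}
    - {"x": 0,"y": 0.4,"z": 0.02,"rx": 0,"ry": 0,"rz": 0}
    - {"x": 0,"y": 0.4,"z": 0.03,"rx": 0,"ry": 0,"rz": 0}

```text
t: 15.65
eef_pos: [437.2, -237.4, 307.1]
tcp_rot: [-3.14, 0.002, 2.918]
ft_force: [1.5, -6.5, -1.1]
opening: 0.269
grip_force: 30.0
```

```bash
cat > l.py <<'E'
from h import *
import sys
q,r,x,s=lev(); print(q,r,x,s['t'],s['ft_force'].round(1),s['tcp_rot'].round(3),s['grip_force'],s['opening'])
if len(sys.argv)>1:
    n=int(sys.argv[2]); qs=np.linspace(q,float(sys.argv[1]),n+1); P=np.array([[230*np.cos(1.9-a),230*np.sin(1.9-a)] for a in qs]); P[0]=[r*np.cos(1.9-q),r*np.sin(1.9-q)]
    print((np.diff(P,axis=0)*[1,-1]/25).round(2).tolist())
E
python3 l.py 1.3 20
```

```text
0.4390290849408065 230.43956881233035 -55.39472558121605 15.65 [ 1.5 -6.5 -1.1] [-3.140e+00  2.000e-03  2.918e+00] 29.997263252735138 0.26939012573521115
[[0.39, 0.07], [0.39, 0.07], [0.39, 0.09], [0.38, 0.1], [0.38, 0.12], [0.37, 0.13], [0.37, 0.15], [0.36, 0.17], [0.35, 0.18], [0.34, 0.2], [0.34, 0.21], [0.33, 0.23], [0.32, 0.24], [0.31, 0.25], [0.29, 0.27], [0.28, 0.28], [0.27, 0.29], [0.26, 0.3], [0.24, 0.31], [0.23, 0.32]]
```

Request:
step_arm:
  plan:
    - {"x": 0,"y": 0.39,"z": 0.07,"rx": 0,"ry": 0,"rz": 0}
    - {"x": 0,"y": 0.39,"z": 0.07,"rx": 0,"ry": 0,"rz": 0}
    - {"x": 0,"y": 0.39,"z": 0.09,"rx": 0,"ry": 0,"rz": 0}
    - {"x": 0,"y": 0.38,"z": 0.1,"rx": 0,"ry": 0,"rz": 0}
    - {"x": 0,"y": 0.38,"z": 0.12,"rx": 0,"ry": 0,"rz": 0}
    - {"x": 0,"y": 0.37,"z": 0.13,"rx": 0,"ry": 0,"rz": 0}
    - {"x": 0,"y": 0.37,"z": 0.15,"rx": 0,"ry": 0,"rz": 0}
    - {"x": 0,"y": 0.36,"z": 0.17,"rx": 0,"ry": 0,"rz": 0}
    - {"x": 0,"y": 0.35,"z": 0.18,"rx": 0,"ry": 0,"rz": 0}
    - {"x": 0,"y": 0.34,"z": 0.2,"rx": 0,"ry": 0,"rz": 0}

```text
t: 16.48
eef_pos: [458.3, -146.3, 275.7]
tcp_rot: [-3.141, 0.003, 2.918]
ft_force: [1.1, -2.6, 10.6]
opening: 0.268
grip_force: 30.0
```

```bash
python3 l.py 1.28 10
```

```text
0.8699565774431184 230.63848360586235 -55.129790956057185 16.4833 [ 1.1 -2.6 10.6] [-3.141e+00  3.000e-03  2.918e+00] 29.99904692173004 0.268462284316651
[[0.31, 0.22], [0.31, 0.21], [0.3, 0.23], [0.29, 0.24], [0.28, 0.25], [0.27, 0.26], [0.26, 0.27], [0.25, 0.28], [0.24, 0.29], [0.23, 0.3]]
```

Request:
step_arm:
  plan:
    - {"x": 0,"y": 0.31,"z": 0.22,"rx": 0,"ry": 0,"rz": 0}
    - {"x": 0,"y": 0.31,"z": 0.21,"rx": 0,"ry": 0,"rz": 0}
    - {"x": 0,"y": 0.3,"z": 0.23,"rx": 0,"ry": 0,"rz": 0}
    - {"x": 0,"y": 0.29,"z": 0.24,"rx": 0,"ry": 0,"rz": 0}
    - {"x": 0,"y": 0.28,"z": 0.25,"rx": 0,"ry": 0,"rz": 0}
    - {"x": 0,"y": 0.27,"z": 0.26,"rx": 0,"ry": 0,"rz": 0}
    - {"x": 0,"y": 0.26,"z": 0.27,"rx": 0,"ry": 0,"rz": 0}
    - {"x": 0,"y": 0.25,"z": 0.28,"rx": 0,"ry": 0,"rz": 0}
    - {"x": 0,"y": 0.24,"z": 0.29,"rx": 0,"ry": 0,"rz": 0}
    - {"x": 0,"y": 0.23,"z": 0.3,"rx": 0,"ry": 0,"rz": 0}

```text
t: 17.32
eef_pos: [474.0, -79.1, 212.3]
tcp_rot: [3.141, 0.004, 2.918]
ft_force: [0.9, 3.3, 15.1]
opening: 0.266
grip_force: 30.0
```

```bash
python3 l.py 1.42 10
```

```text
1.2790286064332004 230.78409081566005 -54.86478397808299 17.3167 [ 0.9  3.3 15.1] [3.141 0.004 2.918] 29.998654425144196 0.2657016742407561
[[0.05, 0.12], [0.07, 0.11], [0.07, 0.11], [0.07, 0.11], [0.07, 0.11], [0.07, 0.11], [0.07, 0.11], [0.06, 0.11], [0.06, 0.11], [0.06, 0.11]]
```

Request:
step_arm:
  plan:
    - {"x": 0,"y": 0.05,"z": 0.12,"rx": 0,"ry": 0,"rz": 0}
    - {"x": 0,"y": 0.07,"z": 0.11,"rx": 0,"ry": 0,"rz": 0}
    - {"x": 0,"y": 0.07,"z": 0.11,"rx": 0,"ry": 0,"rz": 0}
    - {"x": 0,"y": 0.07,"z": 0.11,"rx": 0,"ry": 0,"rz": 0}
    - {"x": 0,"y": 0.07,"z": 0.11,"rx": 0,"ry": 0,"rz": 0}
    - {"x": 0,"y": 0.07,"z": 0.11,"rx": 0,"ry": 0,"rz": 0}
    - {"x": 0,"y": 0.07,"z": 0.11,"rx": 0,"ry": 0,"rz": 0}
    - {"x": 0,"y": 0.06,"z": 0.11,"rx": 0,"ry": 0,"rz": 0}
    - {"x": 0,"y": 0.06,"z": 0.11,"rx": 0,"ry": 0,"rz": 0}
    - {"x": 0,"y": 0.06,"z": 0.11,"rx": 0,"ry": 0,"rz": 0}

```text
t: 18.15
eef_pos: [477.7, -62.6, 184.6]
tcp_rot: [3.139, 0.004, 2.917]
ft_force: [5.1, 10.9, 13.3]
opening: 0.267
grip_force: 30.0
```

```bash
python3 l.py 1.54 10
```

```text
1.4197172101628324 230.7531153303261 -54.94450248035716 18.15 [ 5.1 10.9 13.3] [3.139 0.004 2.917] 29.997260570526123 0.2671616023995312
[[0.02, 0.11], [0.05, 0.1], [0.05, 0.1], [0.05, 0.1], [0.05, 0.1], [0.04, 0.1], [0.04, 0.1], [0.04, 0.1], [0.04, 0.1], [0.04, 0.1]]
```

Request:
step_arm:
  plan:
    - {"x": 0,"y": 0.09,"z": 0.11,"rx": 0,"ry": 0,"rz": 0}
    - {"x": 0,"y": 0.05,"z": 0.1,"rx": 0,"ry": 0,"rz": 0}
    - {"x": 0,"y": 0.05,"z": 0.1,"rx": 0,"ry": 0,"rz": 0}
    - {"x": 0,"y": 0.05,"z": 0.1,"rx": 0,"ry": 0,"rz": 0}
    - {"x": 0,"y": 0.05,"z": 0.1,"rx": 0,"ry": 0,"rz": 0}
    - {"x": 0,"y": 0.04,"z": 0.1,"rx": 0,"ry": 0,"rz": 0}
    - {"x": 0,"y": 0.04,"z": 0.1,"rx": 0,"ry": 0,"rz": 0}
    - {"x": 0,"y": 0.04,"z": 0.1,"rx": 0,"ry": 0,"rz": 0}
    - {"x": 0,"y": 0.04,"z": 0.1,"rx": 0,"ry": 0,"rz": 0}
    - {"x": 0,"y": 0.04,"z": 0.1,"rx": 0,"ry": 0,"rz": 0}

```text
t: 18.98
eef_pos: [480.3, -51.3, 159.1]
tcp_rot: [3.14, 0.004, 2.917]
ft_force: [2.7, 3.6, 13.0]
opening: 0.266
grip_force: 30.0
```

```bash
python3 l.py 1.60 10
```

```text
1.541272158001364 230.89538485597146 -54.880400505214446 18.9833 [ 2.7  3.6 13. ] [3.14  0.004 2.917] 29.998076856136322 0.26556224840583653
[[-0.01, 0.06], [0.02, 0.05], [0.02, 0.05], [0.02, 0.05], [0.02, 0.05], [0.02, 0.05], [0.02, 0.05], [0.02, 0.05], [0.02, 0.05], [0.02, 0.05]]
```

Request:
step_arm:
  plan:
    - {"x": 0,"y": 0.02,"z": 0.05,"rx": 0,"ry": 0,"rz": 0}
    - {"x": 0,"y": 0.02,"z": 0.05,"rx": 0,"ry": 0,"rz": 0}
    - {"x": 0,"y": 0.02,"z": 0.05,"rx": 0,"ry": 0,"rz": 0}
    - {"x": 0,"y": 0.02,"z": 0.05,"rx": 0,"ry": 0,"rz": 0}
    - {"x": 0,"y": 0.02,"z": 0.05,"rx": 0,"ry": 0,"rz": 0}
    - {"x": 0,"y": 0.02,"z": 0.05,"rx": 0,"ry": 0,"rz": 0}
    - {"x": 0,"y": 0,"z": 0,"rx": 0,"ry": 0,"rz": 0}
    - {"x": 0,"y": 0,"z": 0,"rx": 0,"ry": 0,"rz": 0}
    - {"x": 0,"y": 0,"z": 0,"rx": 0,"ry": 0,"rz": 0}
    - {"x": 0,"y": 0,"z": 0,"rx": 0,"ry": 0,"rz": 0}

```text
t: 19.82
eef_pos: [480.9, -48.7, 151.5]
tcp_rot: [3.14, 0.003, 2.917]
ft_force: [2.8, 2.7, 9.3]
opening: 0.261
grip_force: 30.0
```

```bash
python3 l.py
```

```text
1.5762494943986636 230.9363572799199 -54.887904310950525 19.8167 [2.8 2.7 9.3] [3.140e+00 3.000e-03 2.917e+00] 29.997349083423615 0.2614954933162078
```

Request:
step_arm:
  plan:
    - {"x": 0,"y": 0.02,"z": 0.05,"rx": 0,"ry": 0,"rz": 0}
    - {"x": 0,"y": 0.02,"z": 0.05,"rx": 0,"ry": 0,"rz": 0}
    - {"x": 0,"y": 0,"z": 0,"rx": 0,"ry": 0,"rz": 0}
    - {"x": 0,"y": 0,"z": 0,"rx": 0,"ry": 0,"rz": 0}
    - {"x": 0,"y": 0,"z": 0,"rx": 0,"ry": 0,"rz": 0}
    - {"x": 0,"y": 0,"z": 0,"rx": 0,"ry": 0,"rz": 0}
    - {"x": 0,"y": 0,"z": 0,"rx": 0,"ry": 0,"rz": 0}
    - {"x": 0,"y": 0,"z": 0,"rx": 0,"ry": 0,"rz": 0}
    - {"x": 0,"y": 0,"z": 0,"rx": 0,"ry": 0,"rz": 0}
    - {"x": 0,"y": 0,"z": 0,"rx": 0,"ry": 0,"rz": 0}

```text
t: 20.65
eef_pos: [481.1, -47.8, 148.9]
tcp_rot: [3.141, 0.003, 2.917]
ft_force: [2.8, 1.1, 8.3]
opening: 0.267
grip_force: 30.0
```

```bash
python3 l.py
```

```text
1.5879586726060801 230.95227829614197 -54.85978796471336 20.65 [2.8 1.1 8.3] [3.141e+00 3.000e-03 2.917e+00] 29.997043311595917 0.2667070261613741
```

Request:
step_arm:
  plan:
    - {"x": 0,"y": 0.02,"z": 0.05,"rx": 0,"ry": 0,"rz": 0}
    - {"x": 0,"y": 0.02,"z": 0.05,"rx": 0,"ry": 0,"rz": 0}
    - {"x": 0,"y": 0,"z": 0,"rx": 0,"ry": 0,"rz": 0}
    - {"x": 0,"y": 0,"z": 0,"rx": 0,"ry": 0,"rz": 0}
    - {"x": 0,"y": 0,"z": 0,"rx": 0,"ry": 0,"rz": 0}
    - {"x": 0,"y": 0,"z": 0,"rx": 0,"ry": 0,"rz": 0}
    - {"x": 0,"y": 0,"z": 0,"rx": 0,"ry": 0,"rz": 0}
    - {"x": 0,"y": 0,"z": 0,"rx": 0,"ry": 0,"rz": 0}
    - {"x": 0,"y": 0,"z": 0,"rx": 0,"ry": 0,"rz": 0}
    - {"x": 0,"y": 0,"z": 0,"rx": 0,"ry": 0,"rz": 0}

```text
t: 21.48
eef_pos: [481.3, -47.1, 146.6]
tcp_rot: [3.141, 0.004, 2.918]
ft_force: [2.7, -1.1, 11.2]
opening: 0.263
grip_force: 30.0
```

```bash
python3 l.py
```

```text
1.598666070478517 230.98127975798494 -54.815637657736396 21.4833 [ 2.7 -1.1 11.2] [3.141 0.004 2.918] 29.99785602092743 0.2629371700361418
```

Request:
step_arm:
  plan:
    - {"x": 0,"y": 0.02,"z": 0.04,"rx": 0,"ry": 0,"rz": 0}
    - {"x": 0,"y": 0,"z": 0,"rx": 0,"ry": 0,"rz": 0}
    - {"x": 0,"y": 0,"z": 0,"rx": 0,"ry": 0,"rz": 0}
    - {"x": 0,"y": 0,"z": 0,"rx": 0,"ry": 0,"rz": 0}
    - {"x": 0,"y": 0,"z": 0,"rx": 0,"ry": 0,"rz": 0}
    - {"x": 0,"y": 0,"z": 0,"rx": 0,"ry": 0,"rz": 0}
    - {"x": 0,"y": 0,"z": 0,"rx": 0,"ry": 0,"rz": 0}
    - {"x": 0,"y": 0,"z": 0,"rx": 0,"ry": 0,"rz": 0}
    - {"x": 0,"y": 0,"z": 0,"rx": 0,"ry": 0,"rz": 0}
    - {"x": 0,"y": 0,"z": 0,"rx": 0,"ry": 0,"rz": 0}

```text
t: 22.32
eef_pos: [481.4, -46.8, 145.6]
tcp_rot: [3.141, 0.004, 2.918]
ft_force: [1.2, -2.0, 11.0]
opening: 0.268
grip_force: 30.0
```

```bash
python3 l.py; python3 -c "
from h import *
out=[]
for n in('side','top'):
    c=cam(n);P=pts(c);hsv=cv2.cvtColor(c['image'],cv2.COLOR_RGB2HSV)
    L=P-SEAT; lx=L@SX; ly=L@SY
    m=(abs(L[...,2]-28)<4)&(abs(lx)<105)&(abs(ly)<40)&(hsv[...,1]<60)&(hsv[...,2]>60)
    q=np.array([ray(c,u,v,94) for v,u in zip(*np.nonzero(m))]).reshape(-1,3)-SEAT; q=np.c_[q@SX,q@SY].astype(np.float32)
    print(n,m.sum(),cv2.minAreaRect(q) if len(q)>5 else q)
    out.append(c['image'][200:400,300:560] if n=='side' else c['image'][150:350,330:590])
cv2.imwrite('pics/d.png',cv2.cvtColor(cv2.resize(np.hstack(out),(800,308)),4))
"
```

```text
1.6030403582145598 231.006827145843 -54.811159125802945 22.3167 [ 1.2 -2.  11. ] [3.141 0.004 2.918] 29.998692870140076 0.2682443696964984
side 821 ((2.4585647583007812, -1.6561317443847656), (171.73342895507812, 42.83102798461914), 0.2301812469959259)
top 0 []
```

View pics/d.png

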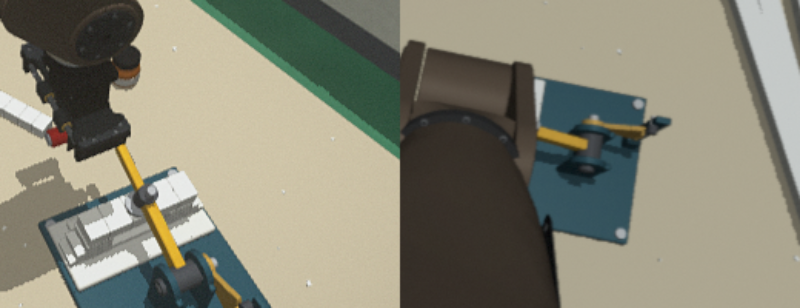

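The side half shows the lever down, the foot bearing on the lintel at about (145,205), and the gripper still on the handle. The pull has bottomed out and risen again, so the third click is in. I'm adding a small margin past it.

Request:
step_arm:
  plan:
    - {"x": 0,"y": 0.01,"z": 0.03,"rx": 0,"ry": 0,"rz": 0}
    - {"x": 0,"y": 0.01,"z": 0.03,"rx": 0,"ry": 0,"rz": 0}
    - {"x": 0,"y": 0,"z": 0,"rx": 0,"ry": 0,"rz": 0}
    - {"x": 0,"y": 0,"z": 0,"rx": 0,"ry": 0,"rz": 0}
    - {"x": 0,"y": 0,"z": 0,"rx": 0,"ry": 0,"rz": 0}
    - {"x": 0,"y": 0,"z": 0,"rx": 0,"ry": 0,"rz": 0}
    - {"x": 0,"y": 0,"z": 0,"rx": 0,"ry": 0,"rz": 0}
    - {"x": 0,"y": 0,"z": 0,"rx": 0,"ry": 0,"rz": 0}
    - {"x": 0,"y": 0,"z": 0,"rx": 0,"ry": 0,"rz": 0}
    - {"x": 0,"y": 0,"z": 0,"rx": 0,"ry": 0,"rz": 0}

```text
t: 23.25
eef_pos: [481.5, -46.4, 144.2]
tcp_rot: [3.141, 0.004, 2.918]
ft_force: [0.8, -3.6, 13.1]
opening: 0.267
grip_force: 30.0
```

```bash
python3 l.py
```

```text
1.6093944920021104 231.0063160034935 -54.79764486319084 23.25 [ 0.8 -3.6 13.1] [3.141 0.004 2.918] 29.99870091676712 0.2669014903738172
```

```bash
python3 -c "
from h import *
print(job_done())"
```

```text
the job is handed in; nothing more can be done
None
```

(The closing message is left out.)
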